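# Set the syringe pump to refill

### The job

Set the syringe pump to refill. First turn the valve lever from the delivery line round to its other detent, where it points at the supply bottle; only then squeeze the two release paddles on the pusher block together, draw the block back until it has pushed the end-of-travel button right in and stops against the collar, and let it go there. Ease it up to the stop so that the pump, which only stands on the bench, is not shoved, and leave the bottles and the beaker standing where they are.

Things in the scene. Friction and masses are not known exactly. Their poses are not given: they have to be found in the camera images.
- pump: Bench syringe pump, 3.4 kg, loose on rubber feet: white case 150 x 310 x 70 mm high, aluminium end plates on top. Origin on the bench; +y runs along the drive to syringe outlet and valve, -x is the front panel (robot side), z up. Case y -140 to +170 mm; drive screw x +20, guide rods x -2 and +42 mm, 100 mm high; valve axis x -40, y +205 mm. A sideways push of 15 to 25 N or more shoves it along.
- syringe_outlet (a point): Outlet end of the clear 60 ml syringe's barrel (29 mm across, axis 100 mm above the bench, at pump x -40 mm). The barrel lies along pump y from +45 to +160 mm; its plunger is held by the pusher block and moves with it.
- valve (a joint): Angle (rad) of the three-way valve's lever about its vertical axis, anticlockwise from above. 0: stop where it points along pump +x (delivery, the start). 1.571: stop where it points along pump +y, at the supply bottle. A spring detent holds it at each stop: about 0.15 N m to get out, it snaps in over the last 0.2 rad; between them it stays where it is left.
- valve_axis (a point): On the lever's axis of turning, at mid-height of the lever (125 mm above the bench).
- lever_end (a point): Middle of the free end of the grey valve lever: a bar 12 mm wide and 14 mm high (118 to 132 mm above the bench) reaching 52 mm out from its axis; hub 26 mm across. Beside it the space is free down to 112 mm.
- pusher (a joint): Travel (m) of the aluminium pusher block (124 mm in x, 36 mm in y, top at 112 mm) back from its foremost place (0) towards pump -y; it starts at 0 to 0.025. A split nut locks it to the drive screw unless both paddles are squeezed; freed, it drags with 3 to 4 N.
- pusher_grip (a point): Midway between the two release paddles on the pusher block, 138 mm above the bench: a good TCP place, closing along pump x. Black plates, one front, one rear, 34 mm wide along pump y (28 mm flat between 3 mm high rims), leaning apart: tops at 149 mm, flats 51 mm apart outside, 31 mm when home. About 10 N each starts to free the nut, 17 N is fully home; let go, they spring out and lock.
- wash_bottle: Loose white squeeze bottle with bent spout, 70 mm wide, 180 mm high. Origin at the middle of its underside. A bystander.
- amber_bottle: Loose amber glass bottle, 64 mm wide, 150 mm high. Origin at the middle of its underside. A bystander.
- beaker: Loose glass beaker, 68 mm wide, 85 mm high, behind the pump. Origin at the middle of its underside. A bystander.
- end_switch (a joint): How far (m) the end-of-travel button is pressed: 0 out, 0.004 flush. The white 7 mm button stands 4 mm out of the stop collar, a dark ring 24 mm across with a black switch box, clamped on the rear guide rod (pump x +42 mm) behind the block. Its setting varies: the block meets it hard at a travel of 0.065 to 0.103, to be seen or felt. The button itself gives about 2 N.
- supply_bottle: Loose clear supply bottle, 70 mm wide, 138 mm high, beyond the valve at pump x -40, y +333 mm. Origin at the middle of its underside. A thin line (look only) from the valve arches into it, up to 170 mm high.

How it is judged (in metres and radians):
On the way, in this order (a step that is already met when the one before it is completed fails the run):
1. the valve lever is in the supply-bottle detent (within 0.1 rad of its stop) with the pusher block still where it was (within 6 mm) (value of joint valve above 1.47 rad and distance of pusher_grip from where it was at the start of the episode below 0.006 m), for 0.2 s.
2. the pusher block is back against the stop collar: the end-of-travel button is in by over 2.5 of its 4 mm (value of joint end_switch above 0.0025 m), for 0.2 s.
At the end, for the whole second after the job is handed in: The valve lever is within 0.1 rad of its supply-bottle stop; the pusher block is let go and at rest at its end stop, with the end-of-travel button pressed in by more than 2.5 of its 4 mm; the pump stands within 4 mm (6 mm at the syringe outlet) of where it stood (value of joint valve above 1.47 rad and value of joint end_switch above 0.0025 m and velocity of joint pusher between -0.002 and 0.002 m/s and distance of pump from where it was at the start of the episode below 0.004 m and distance of syringe_outlet from where it was at the start of the episode below 0.006 m); the robot touches nothing.
It fails at once if the pump is shoved more than 4 mm (6 mm at the syringe outlet) (distance of pump from where it was at the start of the episode above 0.004 m or distance of syringe_outlet from where it was at the start of the episode above 0.006 m).
It fails at once if a bottle or the beaker is moved more than 20 mm (distance of any of wash_bottle, amber_bottle, beaker, supply_bottle from where it was at the start of the episode above 0.02 m).
It also fails if it takes over 54 s, if anything falls off the work surface, if the arm or the gripper's body presses on something with over 40 N, if the wrist force passes 120 N, or if a joint passes its speed limit or range.

### The arm

A 6-joint arm with a two-finger parallel gripper is mounted at the origin on the work surface. World frame = base frame: x ahead of the robot, y to its left, z up, the work surface at z = 0. Lengths are in mm, angles in rad, forces in N, time in s.
With the tool pointing down it reaches from about 275 to 750 mm from the base axis. Payload 10.2 kg.
Tool frame: the origin (TCP) lies between the finger pads, 19 mm behind the fingertips; this is the grasp point; z points along the fingers, y is the line along which they close (so a half turn about z gives the same grasp; the last joint's range is limited). The gripper opens to 85 mm and grips with 20 to 120 N. Pads are 22 mm wide; open, the fingers measure 114 mm over their backs; the gripper's body (76 mm by 85 mm) begins 54 mm behind the grasp point. The pads swing forward as they close: fully open they stand 13 mm farther back than shut.
Start: joints at [-1.42, 0.313, 1.498, -0, 1.331, -0.223], TCP at [191.695, -488.758, 249.994] pointing down, gripper open.
Joint ranges: [-2.94, 2.94], [-0.97, 2.17], [0.19, 2.56], [-1.23, 4.37], [0.02, 3.11], [-2.88, 2.88]. Speed limits (rad/s): [2.39, 2.39, 3.01, 3.14, 3.14, 3.14].

### API

Orientations are given as a unit quaternion [w, x, y, z].
In Python, from rig import ctrl, imaging, job, telemetry gives the robot as it stands (ctrl), with the cameras (imaging), the job (job) and the readings (telemetry).
- The arm moves only by the shell command python3 steer.py [OPENING] [FORCE], which reads ROWS from standard input. ROWS is a JSON list of rows, 1 to 8 of them, each written [[dx, dy, dz], [rx, ry, rz]]: dx, dy, dz in units of 5 mm, then a rotation vector rx, ry, rz in rad; each row is the pose to reach, as a shift and turn from the pose commanded when the command began, along the tool's axes at that moment; what a row does not reach only later rows make up. A row lasts 1/10 s, in which the tool goes at most 50 mm and 0.15 rad, less where a joint would pass 70% of its speed; a pose out of reach is approached as far as the arm can. OPENING is the opening from 0.0 (shut) to 1.0 (fully open), set as the command begins (- or left out keeps the last). The fingers move at their own pace and stop on an object; FORCE is the grip in N (left out, the last holds). Time passes only in rows, so rows that do not move let the fingers close. It prints the time, the measured TCP pose, the force, the opening and the grip force at its end. Input that does not fit is refused with a message, and nothing moves.
- telemetry.sense(): the state, without advancing time (a new reading comes with each control period).
- imaging.capture(name): name is "scene" or "top" or "wrist"; returns the picture (400x640x3 uint8, red, green, blue); there is no depth.
- imaging.calibration(name): a dict with "fx", "fy", "cx", "cy" (pixels), "position" and "attitude" of the camera in the world. Camera axes: x right, y down, z forward; pixel columns grow to the right and rows downward; lengths in mm; the calibration is good to about 2 mm. The wrist camera is an equidistant fisheye: a pixel r from the principal point sees the ray r / f radians off the axis. A picture is of the moment at which its call begins: read the wrist's pose just before it. calibration takes no time and is no camera call; for the wrist camera it gives the pose at the moment of the call.
- job.finish_job(): hands the job in; it is judged then, once.
The state is a dict: "time_s": time; "joints": joint angles; "dq": joint speeds; "tau": joint torques, N m; "eef_pos": TCP position; "ee_rot": TCP orientation; "force": force on the tool from outside, world axes, zero at the start; "wrist_torque": the same for the moment, N m; "grip_width": opening from 0.0 (shut) to 1.0 (fully open); "grip_force": force on a finger pad.
Only numpy, scipy, OpenCV 4.12 (cv2) and the standard library are available. Lean on these libraries where they do the work, as an engineer would, in place of code of your own. Each camera call takes 0.05 s, during which the arm holds its last target. There are 200 camera calls.

## Working session

There is one attempt and no reset: what is moved stays moved. The work goes in short steps, Python scripts to look and compute and a shell command to move; the robot and the scene stay as the last step left them, time stands still between calls to the robot, and variables do not carry over. Pictures are saved under pics/ and viewed, at most 12 in all, crops included, and the job is handed in when it is done.

```bash
ls; mkdir -p pics; python3 - <<'E'
from rig import ctrl, imaging, job, telemetry
import cv2
for n in("scene","top","wrist"):
    print(n,imaging.calibration(n)); cv2.imwrite(f"pics/{n}0.png",imaging.capture(n)[:,:,::-1])
s=telemetry.sense();print(s)
E
```

```text
pics
rig.py
steer.py
scene {'fx': 390.3484207883954, 'fy': 390.3484207883954, 'cx': 318.963171418696, 'cy': 197.0772604919018, 'position': array([1125.92341431, -575.62149922,  955.247784  ]), 'attitude': array([-0.33958923,  0.84858237,  0.37842959, -0.14621272])}
top {'fx': 503.5434689798143, 'fy': 503.5434689798143, 'cx': 322.47636943241497, 'cy': 198.43886030979093, 'position': array([ 312.36521713,  -45.66135453, 1414.87921722]), 'attitude': array([ 0.05963331, -0.69441185,  0.71482263, -0.05713724])}
wrist {'fx': 309.70691628693146, 'fy': 309.70691628693146, 'cx': 315.29253076869804, 'cy': 198.9616802985505, 'position': array([ 254.30279035, -464.13533126,  373.10033981]), 'attitude': array([ 0.11052721,  0.81907312, -0.55779942, -0.07591288])}
{'time_s': 0.15, 'joints': array([-1.42042260e+00,  3.13313848e-01,  1.49824257e+00, -1.05937134e-05,
        1.33099586e+00, -2.23400947e-01]), 'dq': array([ 4.57132796e-04, -2.08269027e-03, -3.40586380e-03,  2.32255036e-03,
       -9.45436560e-05,  3.53837470e-05]), 'tau': array([ 1.65351561e-03, -4.12366819e+01, -2.59797013e+01, -1.97659465e-04,
        3.24451685e-03,  2.33089213e-05]), 'eef_pos': array([ 191.65422141, -488.5856321 ,  249.57795791]), 'ee_rot': array([-4.79680370e-04,  9.82586983e-01,  1.85802556e-01,  1.23745325e-05]), 'force': array([-0.22096914, -0.14051312,  0.72896448]), 'wrist_torque': array([-0.00236018,  0.00332852, -0.00717726]), 'grip_force': 0.0, 'grip_width': 1.0034764655130246}
```

View pics/top0.png

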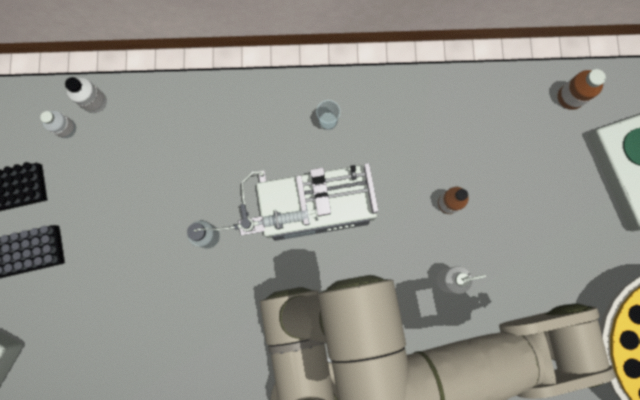

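View pics/scene0.png

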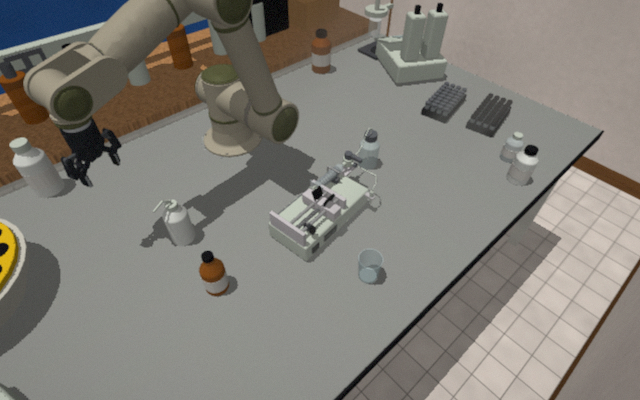

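The top view shows the pump with its front panel toward the robot: case about (257–375, 165–238), lever about (244,215), paddles near (320,178/200), collar about (355,170), supply bottle (202,233). The scene view agrees. Next I'll turn these into rough coordinates.

```bash
cat > h.py <<'E'
import numpy as np, cv2
from scipy.spatial.transform import Rotation as R
from rig import ctrl, imaging, job, telemetry
def rot(q): return R.from_quat(np.roll(q,-1))
def ray(n,c,uv):
    x,y=(uv[0]-c["cx"])/c["fx"],(uv[1]-c["cy"])/c["fy"]
    if n=="wrist":
        r=np.hypot(x,y); k=np.sin(r)/r if r else 1; d=np.array([x*k,y*k,np.cos(r)])
    else: d=np.array([x,y,1.])
    return np.array(c["position"]),rot(c["attitude"]).apply(d/np.linalg.norm(d))
def plane(n,c,uv,z):
    p,d=ray(n,c,uv); return p+d*(z-p[2])/d[2]
def proj(n,c,P):
    v=rot(c["attitude"]).inv().apply(np.array(P)-c["position"])
    a=v[:2]/v[2]
    if n=="wrist":
        h=np.hypot(*v[:2]); a=v[:2]/h*np.arctan2(h,v[2])
    return np.array([c["fx"]*a[0]+c["cx"],c["fy"]*a[1]+c["cy"]])
def meet(rays):
    A=sum(np.eye(3)-np.outer(d,d) for p,d in rays); b=sum((np.eye(3)-np.outer(d,d))@p for p,d in rays)
    P=np.linalg.solve(A,b); return P,max(np.linalg.norm((np.eye(3)-np.outer(d,d))@(P-p)) for p,d in rays)
def go(T,yaw=None):
    "shift in tool axes from measured pose to TCP T"
    s=telemetry.sense(); r=rot(s["ee_rot"]); o=r.inv().apply(np.array(T)-s["eef_pos"])
    y=r.as_matrix()[:,1]; print("shift",o.round(1),"tool y dir deg",np.degrees(np.arctan2(y[1],y[0])).round(1))
E
python3 - <<'E'
from h import *
c=imaging.calibration("top")
for k,uv,z in [("lever",(244,215),125),("grip front",(321,200),140),("grip rear",(319,178),140),("collar",(354,170),100),("supply",(202,233),70),("wash",(460,278),180),("amber",(457,195),150),("beaker",(327,117),40),("c1",(257,180),70),("c2",(375,215),70)]:
    print(k,plane("top",c,uv,z).round())
w=imaging.calibration("wrist"); s=telemetry.sense(); r=rot(s["ee_rot"])
print("cam in tool",r.inv().apply(w["position"]-s["eef_pos"]), (r.inv()*rot(w["attitude"])).as_matrix().round(2))
go((290,-20,330))
E
```

```text
lever [490. 160. 125.]
grip front [521. -40. 140.]
grip rear [579. -37. 140.]
collar [ 606. -131.  100.]
supply [452. 281.  70.]
wash [ 314. -371.  180.]
amber [ 522. -387.  150.]
beaker [776. -64.  40.]
c1 [593. 133.  70.]
c2 [ 487. -184.   70.]
cam in tool [ 6.72723046e+01  1.18204629e-02 -1.23586336e+02] [[ 0.   -0.96 -0.27]
 [ 1.    0.    0.  ]
 [-0.   -0.27  0.96]]
shift [ 262.7 -400.4  -80. ] tool y dir deg -68.6
```

Units first: shifts go in units of 5 mm. So -80 mm is -16, -50 mm is -10.

```bash
echo '[[[9, -6.6, -2], [0, 0, -0.12]], [[18, -13.2, -4], [0, 0, -0.26]], [[26, -19.4, -6], [0, 0, -0.4]], [[34, -25, -8], [0, 0, -0.54]], [[41.6, -30.4, -10], [0, 0, -0.68]], [[49, -36, -12], [0, 0, -0.82]], [[56, -41.6, -14], [0, 0, -0.96]], [[62, -45, -16], [0, 0, -1.1]]]' | python3 steer.py; python3 -c "
from h import *
go((520,30,330))"
```

```text
time_s: 0.95
eef_pos: [398.6, -163.6, 330.6]
ee_rot: [0.0, 0.738, 0.674, 0.0]
force: [0.1, -1.4, -0.7]
grip_width: 1.002
grip_force: 0.0
shift [203.8 103.4   0.6] tool y dir deg -5.2
```

Converted, 204 mm is 40.8, 190 mm is 38.

```bash
echo '[[[7, 3.6, 0], [0, 0, -0.07]], [[15, 7.6, 0], [0, 0, -0.14]], [[23, 11.6, 0], [0, 0, -0.21]], [[31, 15.6, 0], [0, 0, -0.27]], [[38, 19, 0], [0, 0, -0.27]], [[40.8, 20.6, 0], [0, 0, -0.27]], [[40.8, 20.6, 0], [0, 0, -0.27]], [[40.8, 20.6, 0], [0, 0, -0.27]]]' | python3 steer.py; python3 - <<'E'
from h import *
import pickle
c=imaging.calibration("wrist");im=imaging.capture("wrist");cv2.imwrite("pics/w1.png",im[:,:,::-1]);pickle.dump(c,open("w1.pkl","wb"));print(c["position"],telemetry.sense()["eef_pos"])
E
```

```text
time_s: 1.75
eef_pos: [520.1, 26.2, 329.8]
ee_rot: [-0.0, 0.644, 0.765, -0.0]
force: [-0.3, -0.5, -0.0]
grip_width: 1.003
grip_force: 0.0
[508.20462654  92.77698294 453.36218662] [520.00000408  25.9097478  329.98057797]
```

View pics/w1.png

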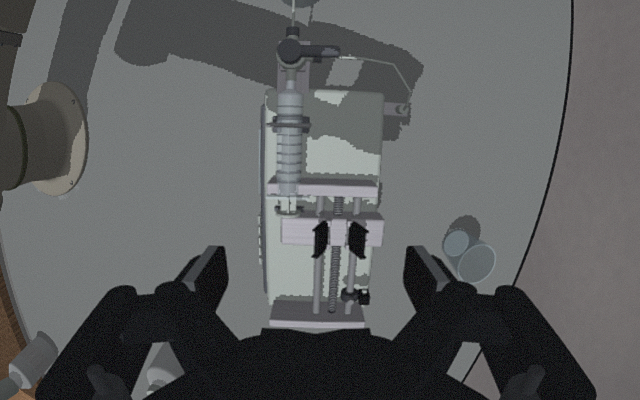

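The wrist view shows the valve hub at (290,50), lever end (338,50), the paddles at (321,240) and (357,240), the collar and button at (350,296), and syringe barrel (290,95–180). I need a second view for heights.

Converted, -60 mm is -12, 50 mm is 10.

```bash
echo '[[[5, -6, 0], [0, 0, 0]], [[10, -12, 0], [0, 0, 0]], [[10, -12, 0], [0, 0, 0]], [[10, -12, 0], [0, 0, 0]], [[10, -12, 0], [0, 0, 0]]]' | python3 steer.py; python3 - <<'E'
from h import *
import pickle
c=imaging.calibration("wrist");im=imaging.capture("wrist");cv2.imwrite("pics/w2.png",im[:,:,::-1]);pickle.dump(c,open("w2.pkl","wb"));print(c["position"],telemetry.sense()["eef_pos"])
a=cv2.imread("pics/w1.png")[25:325,240:440];b=im[25:325,240:440,::-1]
# second view shifts; crop wide
b=im[30:330,290:490,::-1]
cv2.imwrite("pics/ab.png",cv2.resize(np.hstack([a,b]),None,fx=2,fy=2,interpolation=cv2.INTER_CUBIC))
E
```

```text
time_s: 2.3
eef_pos: [453.1, 64.9, 330.1]
ee_rot: [0.0, 0.644, 0.765, 0.0]
force: [0.4, 0.8, -0.2]
grip_width: 1.0
grip_force: 0.0
[441.10531787 131.44895904 453.67228263] [453.16530998  65.0064281  329.92156393]
```

View pics/ab.png

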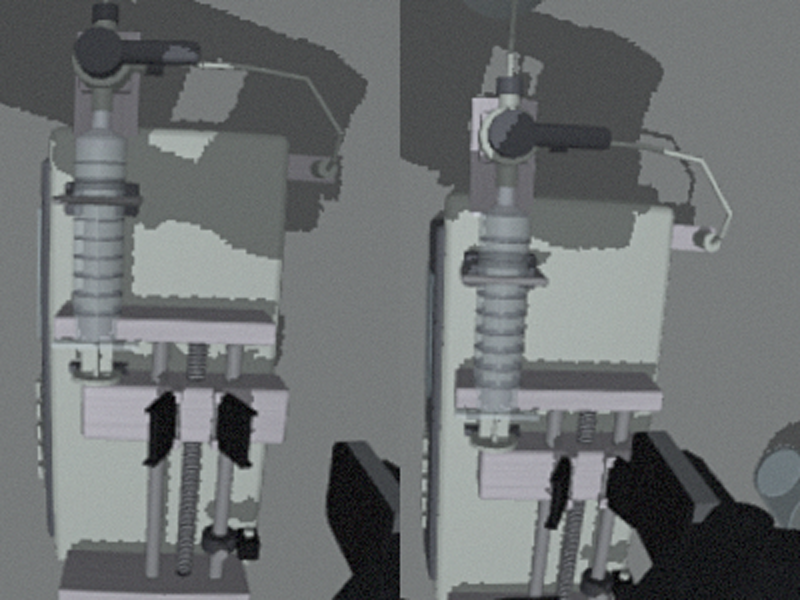

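Pixels read from the crops: hub a(98,52)/b(511,135), lever end a(199,54)/b(609,137), front paddle's outer top edge a(148,434)/b(551,494), rear paddle's a(253,437), collar a(220,540).

```bash
python3 - <<'E'
from h import *
import pickle
a=pickle.load(open("w1.pkl","rb"));b=pickle.load(open("w2.pkl","rb"))
A=lambda u,v:(240+u/2,25+v/2)
B=lambda u,v:(290+(u-400)/2,30+v/2)
for k,p,q in [("hub",(98,52),(511,135)),("leverend",(199,54),(609,137)),("padF",(148,434),(551,494)),("padF lo",(146,463),(547,525)),
 ("plateL",(58,343),(457,408)),("plateR",(275,341),(660,407)),("blockL+y",(85,386),(481,451)),("button/collar",(220,540),(595,580))]:
    P,e=meet([ray("wrist",a,A(*p)),ray("wrist",b,B(*q))]); print(k,P.round(1),e.round(1))
for k,p,z in [("hub",(98,52),132),("leverend",(199,54),132),("padF",(148,434),149),("padR",(253,437),149),("padF lo",(146,463),149),("padR lo",(250,465),149),("padF up",(150,405),149),("padR up",(257,412),149),
 ("plateL",(58,343),112),("plateR",(275,341),112),("blockFL",(85,386),112),("blockBL",(83,437),112),("blockBR",(285,442),112),("blockFR",(287,378),112),("collar",(220,540),108),("collar +y edge",(220,527),100),("rear plate corner L",(65,555),112),("rearplate R",(243,552),112)]:
    print(k,plane("wrist",a,A(*p),z).round(1),plane("wrist",b,B(511,135),132).round(1) if k=="hub" else "")
t=imaging.calibration("top")
E
```

```text
hub [469.5 155.8 127.1] 0.2
leverend [521.9 165.6 122. ] 0.6
padF [531.6 -42.1 134.5] 1.7
padF lo [532.3 -57.1 143.5] 0.3
plateL [470.3 -11.3  94.5] 0.6
plateR [596.9  14.1 103.8] 0.2
blockL+y [490.3 -34.1 100.9] 0.4
button/collar [ 598.4 -136.6   85.7] 0.4
hub [470.2 155.1 132. ] [468.9 155.3 132. ]
leverend [521.2 162.9 132. ] 
padF [529.9 -37.6 149. ] 
padR [586.1 -30.  149. ] 
padF lo [531.8 -54.8 149. ] 
padR lo [588.4 -46.7 149. ] 
padF up [528.1 -21.  149. ] 
padR up [584.9 -15.4 149. ] 
plateL [471.8  -6.7 112. ] 
plateR [594.9  16.1 112. ] 
blockFL [491.  -29.8 112. ] 
blockBL [494.3 -62.3 112. ] 
blockBR [616.2 -45.1 112. ] 
blockFR [607.2  -4.7 112. ] 
collar [ 592.8 -123.1  108. ] 
collar +y edge [ 592.4 -117.8  100. ] 
rear plate corner L [ 493.6 -150.4  112. ] 
rearplate R [ 609.2 -127.9  112. ]
```

```bash
python3 - <<'E'
from h import *
import pickle
a=pickle.load(open("w1.pkl","rb"));b=pickle.load(open("w2.pkl","rb"))
A=lambda u,v:plane("wrist",a,(240+u/2,25+v/2),Z)
B=lambda u,v:plane("wrist",b,(290+(u-400)/2,30+v/2),Z)
def L(k,F,p,q):
    P,Q=F(*p),F(*q); d=P-Q; print(k,P[:2].round(1),Q[:2].round(1),np.degrees(np.arctan2(-d[0],d[1])).round(2))
Z=100
L("rodF a",A,(161,350),(152,577));L("screw a",A,(197,345),(184,572));L("rodR a",A,(235,352),(226,480))
L("rodF b",B,(556,415),(540,590));L("screw b",B,(588,415),(567,590))
Z=70
L("caseF a",A,(52,145),(58,545));L("caseR a",A,(286,150),(272,370))
L("caseF b",B,(445,215),(436,570))
Z=100
L("barrel/hub a",A,(98,125),(98,340));L("barrel b",B,(506,215),(497,430))
E
```

```text
rodF a [531.7  -3.9] [ 554.9 -166.4] 8.15
screw a [552.1   2.8] [ 576.  -158.4] 8.43
rodR a [575.4   2.5] [588.4 -82.1] 8.7
rodF b [531.9  -3. ] [ 554.2 -139.5] 9.3
screw b [5.522e+02 2.000e-01] [ 574.1 -137.2] 9.04
caseF a [444.9 105. ] [ 485.6 -172.4] 8.36
caseR a [587.4 127.7] [608.1 -13. ] 8.37
caseF b [443.1 103.6] [ 480.5 -154.9] 8.22
barrel/hub a [473.8 119.2] [493.9  -4.3] 9.25
barrel b [477.2 112. ] [497.3 -18.9] 8.75
```

Line fits give yaw ≈ 8.6°. The valve axis is at about (469.7,155.5), and the paddle middle is at about (559,-33.5). The rods, screw, collar and lever length all agree with the given sizes. Next I'll shut the gripper and go to the start point beside the lever.

```bash
python3 -c "
from h import *
go((511,136.5,200))"; echo '[[[4, 2.4, 6], [0, 0, 0.03]], [[8, 5, 12], [0, 0, 0.03]], [[12, 7.4, 18], [0, 0, 0.03]], [[16, 8.8, 26], [0, 0, 0.03]], [[16, 8.8, 26], [0, 0, 0.03]], [[16, 8.8, 26], [0, 0, 0.03]]]' | python3 steer.py 0 40;  python3 -c "
from h import *
go((511,136.5,134))
print(telemetry.sense()['joints'])"
```

```text
shift [ 60.6  69.2 129.9] tool y dir deg 9.8
time_s: 2.95
eef_pos: [482.7, 151.8, 200.0]
ee_rot: [-0.0, 0.655, 0.756, -0.0]
force: [-0.2, -0.8, 0.6]
grip_width: 0.003
grip_force: 0.0
shift [-19.2  25.9  66. ] tool y dir deg 8.2
[ 7.29181522e-02  3.17496434e-01  1.62776414e+00 -2.67024761e-04
  1.19723297e+00 -7.00133127e-02]
```

Converted, 66 mm is 13.2, 50 mm is 10.

```bash
echo '[[[-2, 2.6, 0], [0, 0, 0]], [[-3.8, 5.2, 0], [0, 0, 0]], [[-3.8, 5.2, 6], [0, 0, 0]], [[-3.8, 5.2, 10], [0, 0, 0]], [[-3.8, 5.2, 13.2], [0, 0, 0]], [[-3.8, 5.2, 13.2], [0, 0, 0]], [[-3.8, 5.2, 13.2], [0, 0, 0]]]' | python3 steer.py; python3 - <<'E'
from h import *
go((511,136.5,134))
c=imaging.calibration("wrist");im=imaging.capture("wrist");cv2.imwrite("pics/w3.png",im[:,:,::-1])
E
```

```text
time_s: 3.65
eef_pos: [511.7, 136.5, 135.8]
ee_rot: [0.001, 0.655, 0.756, 0.001]
force: [0.2, -0.5, -0.6]
grip_width: -0.002
grip_force: 0.0
shift [ 0.1 -0.7  1.8] tool y dir deg 8.1
```

View pics/w3.png

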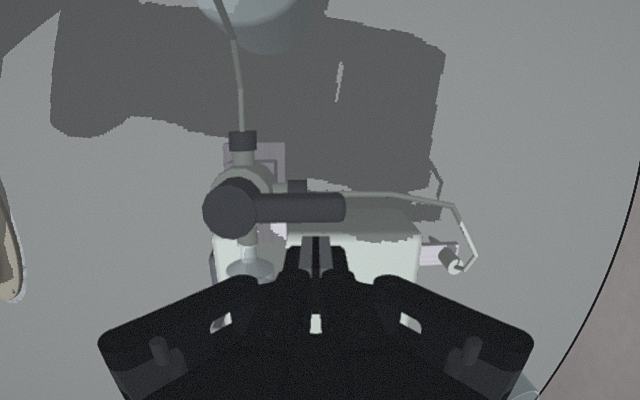

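The shut fingers (tips near (316,245)) stand just behind the lever (232–345, 207), clear of everything. Push along the arc.

Converted, 33.5 mm is 6.7, 27 mm is 5.4.

```bash
echo '[[[0.8, 0, 0], [0, 0, 0]], [[1.6, 0, 0], [0, 0, 0]], [[2.4, 0.5, 0], [0, 0, 0]], [[3.28, 0.88, 0], [0, 0, 0]], [[4.4, 1.14, 0], [0, 0, 0]], [[5.4, 1.3, 0], [0, 0, 0]], [[6.7, 1.2, 0], [0, 0, 0]], [[8, 0.92, 0], [0, 0, 0]]]' | python3 steer.py; echo '[[[1.2, -0.6, 0], [0, 0, 0]], [[2.4, -1.4, 0], [0, 0, 0]], [[3.4, -2.6, 0], [0, 0, 0]], [[4.3, -3.74, 0], [0, 0, 0]], [[4.3, -3.74, 0], [0, 0, 0]], [[4.3, -3.74, 0], [0, 0, 0]]]' | python3 steer.py; python3 - <<'E'
from h import *
c=imaging.calibration("wrist");im=imaging.capture("wrist");cv2.imwrite("pics/w4.png",im[:,:,::-1])
E
```

```text
time_s: 4.5
eef_pos: [509.5, 178.0, 134.0]
ee_rot: [0.0, 0.655, 0.756, 0.0]
force: [1.1, -2.0, -0.0]
grip_width: 0.001
grip_force: 0.7
time_s: 5.1
eef_pos: [487.7, 196.2, 134.0]
ee_rot: [-0.0, 0.655, 0.756, -0.0]
force: [1.2, 0.6, 0.4]
grip_width: 0.001
grip_force: 0.0
```

View pics/w4.png

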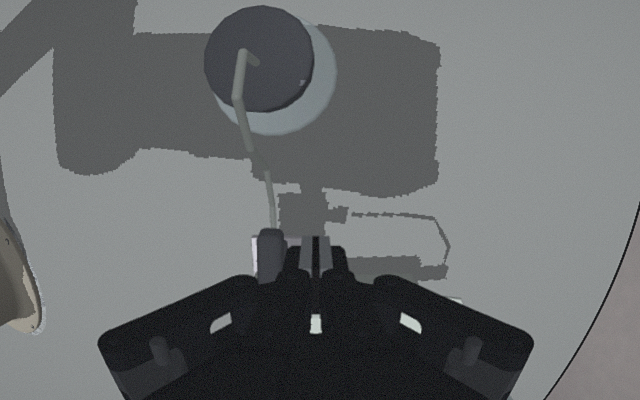

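The lever now points up the picture, with its end at (270,235), left of the fingers. I'll nudge it a little further, then back off and lift.

```bash
echo '[[[0, -0.4, 0], [0, 0, 0]], [[0, -0.8, 0], [0, 0, 0]], [[0, -0.8, 0], [0, 0, 0]]]' | python3 steer.py; echo '[[[0, 1.6, 0], [0, 0, 0]], [[0, 3.2, 0], [0, 0, 0]], [[0, 3.2, -6], [0, 0, 0]], [[-4, 3.2, -15], [0, 0, 0]], [[-10, 3.2, -24], [0, 0, 0]], [[-10, 3.2, -24], [0, 0, 0]], [[-10, 3.2, -24], [0, 0, 0]]]' | python3 steer.py 1; python3 - <<'E'
from h import *
import pickle
c=imaging.calibration("wrist");im=imaging.capture("wrist");cv2.imwrite("pics/w5.png",im[:,:,::-1]);pickle.dump(c,open("w5.pkl","wb"))
for p in [(469.7,155.5,132),(462,207,132)]: print(proj("wrist",c,p))
go((559,-33.5,215)); print(telemetry.sense()["force"])
E
```

```text
time_s: 5.45
eef_pos: [484.1, 195.4, 134.0]
ee_rot: [0.0, 0.655, 0.756, 0.0]
force: [1.3, 0.2, -0.2]
grip_width: -0.0
grip_force: 0.5
time_s: 6.15
eef_pos: [507.6, 147.8, 254.5]
ee_rot: [0.0, 0.655, 0.755, 0.001]
force: [0.9, 0.8, -0.8]
grip_width: 0.999
grip_force: 0.0
[270.54215998 182.94559222]
[268.61193824 118.96205103]
shift [-187.4   25.7   38.1] tool y dir deg 8.2
[0.41017318 0.00185383 0.20698334]
```

View pics/w5.png

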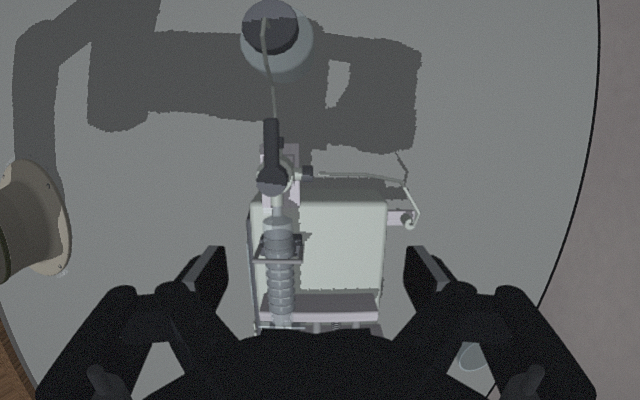

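The lever lies from hub (271,181) to end (271,120), against a predicted (270,183)→(269,119) at the stop, so it is in the supply detent. Now over the paddles.

Converted, 25 mm is 5, 14 mm is 2.8.

```bash
echo '[[[-9, 1.4, 0], [0, 0, 0]], [[-18, 2.8, 0], [0, 0, 0]], [[-27, 4, 0], [0, 0, 0]], [[-34, 5, 4], [0, 0, 0]], [[-37.4, 5.2, 7.6], [0, 0, -0.007]], [[-37.4, 5.2, 7.6], [0, 0, -0.007]], [[-37.4, 5.2, 7.6], [0, 0, -0.007]], [[-37.4, 5.2, 7.6], [0, 0, -0.007]]]' | python3 steer.py 1; python3 - <<'E'
from h import *
import pickle
c=imaging.calibration("wrist");im=imaging.capture("wrist");cv2.imwrite("pics/w6.png",im[:,:,::-1]);pickle.dump(c,open("w6.pkl","wb"))
cv2.imwrite("pics/w6c.png",cv2.resize(im[100:350,200:440,::-1],None,fx=2.4,fy=2.4,interpolation=cv2.INTER_CUBIC))
go((559,-33.5,138)); print(proj("wrist",c,(559,-33.5,149)))
E
```

```text
time_s: 7.0
eef_pos: [559.5, -31.8, 216.4]
ee_rot: [0.0, 0.652, 0.759, 0.0]
force: [-0.6, -0.2, 0.1]
grip_width: 0.999
grip_force: 0.0
shift [-1.5 -0.8 78.6] tool y dir deg 8.7
[314.26071332 222.85690212]
```

View pics/w6c.png

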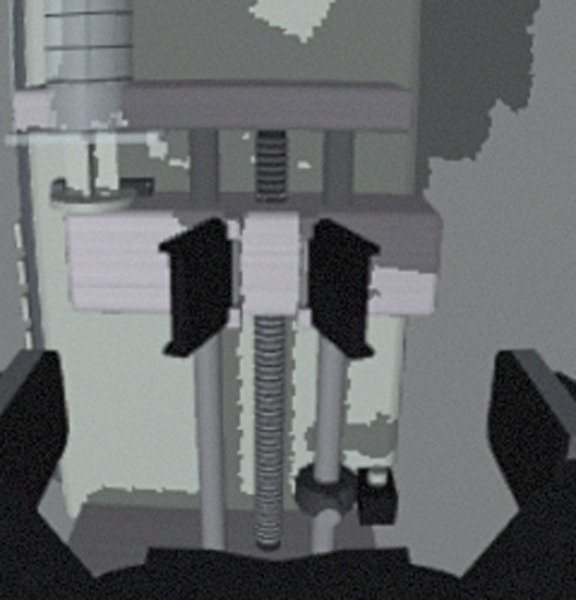

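Paddle top corners in the crop are at (163,245), (167,352), (379,247) and (372,353), so the middle is (270,299). The collar is at (325,485), with the white button at (377,478).

```bash
python3 - <<'E'
from h import *
import pickle
c=pickle.load(open("w6.pkl","rb")); C=lambda u,v:(200+u/2.4,100+v/2.4)
q=[plane("wrist",c,C(*p),149) for p in [(163,245),(167,352),(379,247),(372,353)]]
print(np.round(q,1),np.mean(q,0)); M=np.mean(q,0)
X=np.array([.9888,.1495]);Y=np.array([-.1495,.9888])
for k,p,z in [("block rear",(270,312),112),("collar top +y",(325,466),112),("collar side +y",(298,490),100),("button",(377,475),100)]:
    P=plane("wrist",c,C(*p),z)[:2]-M[:2]; print(k,P@X,P@Y)
# two-view height of front paddle rear corner (w1,w6)
a=pickle.load(open("w1.pkl","rb"))
for p,r in [((146,463),(167,352)),((250,465),(372,353)),((150,405),(163,245)),((257,412),(379,247))]:
    print(meet([ray("wrist",a,(240+p[0]/2,25+p[1]/2)),ray("wrist",c,C(*r))]))
go((M[0],M[1],138))
E
```

```text
[[527.2 -24.1 149. ]
 [531.6 -55.3 149. ]
 [584.8 -15.8 149. ]
 [589.  -46.7 149. ]] [558.17045395 -35.46150536 149.        ]
block rear -0.30312198333423135 -17.58188070571787
collar top +y 19.4804161293406 -77.72956334904686
collar side +y 10.345300978152173 -96.73889417228195
button 40.67656211137378 -90.22177398838191
(array([531.7108301 , -54.75483821, 149.55648614]), np.float64(0.21853265546536885))
(array([590.683933  , -50.46518136, 140.56187356]), np.float64(0.1268268709172809))
(array([527.66672631, -22.91054227, 147.93238863]), np.float64(1.491526001209656))
(array([585.39652568, -16.34999699, 146.60045918]), np.float64(0.13977569145493168))
shift [-3.3 -1.9 78.6] tool y dir deg 8.7
```

Converted, 78.5 mm is 15.7, 70 mm is 14.

```bash
echo '[[[-0.66, -0.38, 3], [0, 0, 0]], [[-0.66, -0.38, 7], [0, 0, 0]], [[-0.66, -0.38, 11], [0, 0, 0]], [[-0.66, -0.38, 14], [0, 0, 0]], [[-0.66, -0.38, 15.7], [0, 0, 0]], [[-0.66, -0.38, 15.7], [0, 0, 0]], [[-0.66, -0.38, 15.7], [0, 0, 0]]]' | python3 steer.py; echo '[[[0, 0, 0], [0, 0, 0]], [[0, 0, 0], [0, 0, 0]], [[0, 0, 0], [0, 0, 0]], [[0, 0, 0], [0, 0, 0]]]' | python3 steer.py 0.6 30; python3 - <<'E'
from h import *
go((558.2,-35.4,138))
im=imaging.capture("wrist");cv2.imwrite("pics/w7.png",im[:,:,::-1])
cv2.imwrite("pics/w7c.png",cv2.resize(im[100:350,180:460,::-1],None,fx=2.4,fy=2.4,interpolation=cv2.INTER_CUBIC))
E
```

```text
time_s: 7.75
eef_pos: [558.4, -36.4, 138.4]
ee_rot: [0.001, 0.652, 0.758, 0.0]
force: [0.3, 0.2, 0.6]
grip_width: 0.999
grip_force: 0.0
time_s: 8.15
eef_pos: [558.4, -36.8, 138.9]
ee_rot: [0.001, 0.652, 0.758, 0.0]
force: [-2.6, 0.3, 8.5]
grip_width: 0.602
grip_force: 10.5
shift [1.4 0.  0.9] tool y dir deg 8.6
```

View pics/w7c.png

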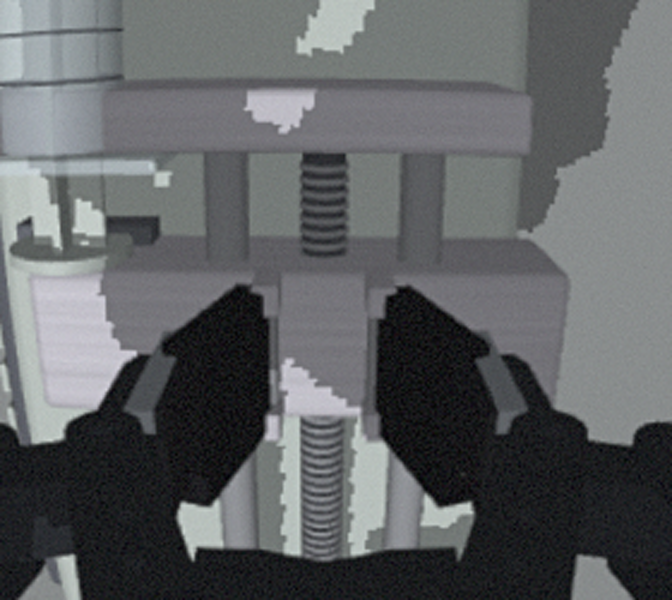

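Both pads stand at the paddles, symmetric about the screw, and there is light contact. I'll open slightly, correct 1.4 mm towards the paddle middle, then squeeze.

Converted, 1.4 mm is 0.28.

```bash
echo '[[[0, 0, 0], [0, 0, 0]], [[0.28, 0, 0], [0, 0, 0]], [[0.28, 0, 0], [0, 0, 0]]]' | python3 steer.py 0.8 30;echo '[[[0, 0, 0], [0, 0, 0]], [[0, 0, 0], [0, 0, 0]]]' | python3 steer.py 0.62 30; echo '[[[0, 0, 0], [0, 0, 0]], [[0, 0, 0], [0, 0, 0]], [[0, 0, 0], [0, 0, 0]], [[0, 0, 0], [0, 0, 0]], [[0, 0, 0], [0, 0, 0]]]' | python3 steer.py 0 30
```

```text
time_s: 8.5
eef_pos: [557.8, -35.2, 137.5]
ee_rot: [-0.0, 0.652, 0.758, 0.0]
force: [0.1, -0.3, -0.6]
grip_width: 0.798
grip_force: 0.0
time_s: 8.7
eef_pos: [557.9, -35.3, 138.2]
ee_rot: [0.0, 0.652, 0.758, 0.0]
force: [-0.9, 1.5, 5.2]
grip_width: 0.623
grip_force: 8.0
time_s: 9.2
eef_pos: [557.9, -35.7, 140.6]
ee_rot: [0.001, 0.652, 0.758, -0.0]
force: [-12.5, -0.4, 27.0]
grip_width: 0.347
grip_force: 28.1
```

The paddles are home (0.347 ≈ 30 mm). The side force is -12.5 N and 27 N is pushing the tool up, so I'll relax both before pulling.

```bash
echo '[[[0, -0.1, -0.14], [0, 0, 0]], [[0, -0.2, -0.3], [0, 0, 0]], [[0, -0.2, -0.3], [0, 0, 0]]]' | python3 steer.py; python3 -c "
from h import *
s=telemetry.sense();print(s['force'],s['wrist_torque'])"
```

```text
time_s: 9.5
eef_pos: [557.6, -35.7, 140.9]
ee_rot: [0.002, 0.652, 0.758, 0.001]
force: [-1.7, 0.2, 11.2]
grip_width: 0.343
grip_force: 29.5
[-1.69025486  0.16264089 11.23347087] [-0.0018208   0.34963464 -0.13575165]
```

Converted, -5 mm is -1, -20 mm is -4.

```bash
echo '[[[-0.4, 0, 0], [0, 0, 0]], [[-1, 0, 0], [0, 0, 0]], [[-1.8, 0, 0], [0, 0, 0]], [[-2.6, 0, 0], [0, 0, 0]], [[-3.4, 0, 0], [0, 0, 0]], [[-4, 0, 0], [0, 0, 0]], [[-4, 0, 0], [0, 0, 0]]]' | python3 steer.py; python3 -c "
from h import *
s=telemetry.sense();r=rot(s['ee_rot']);print(r.inv().apply(s['force']),s['wrist_torque'])"
```

```text
time_s: 10.2
eef_pos: [560.5, -55.6, 140.8]
ee_rot: [0.001, 0.652, 0.758, 0.001]
force: [-2.1, -0.6, 12.1]
grip_width: 0.339
grip_force: 29.6
[ -0.24603165  -2.1451756  -12.13518099] [-0.02621886  0.53344898 -0.10571147]
```

Converted, -3 mm is -0.6, -28 mm is -5.6.

```bash
echo '[[[-0.6, 0, 0], [0, 0, 0]], [[-1.4, 0, 0], [0, 0, 0]], [[-2.2, 0, 0], [0, 0, 0]], [[-3, 0, 0], [0, 0, 0]], [[-3.8, 0, 0], [0, 0, 0]], [[-4.6, 0, 0], [0, 0, 0]], [[-5.2, 0, 0], [0, 0, 0]], [[-5.6, 0, 0], [0, 0, 0]]]' | python3 steer.py; python3 - <<'E'
from h import *
import pickle
s=telemetry.sense();r=rot(s['ee_rot']);print(r.inv().apply(s['force']),s['wrist_torque'])
c=imaging.calibration("wrist");im=imaging.capture("wrist");cv2.imwrite("pics/w8.png",im[:,:,::-1]);pickle.dump(c,open("w8.pkl","wb"))
cv2.imwrite("pics/w8c.png",cv2.resize(im[100:350,180:460,::-1],None,fx=2.4,fy=2.4,interpolation=cv2.INTER_CUBIC))
E
```

```text
time_s: 11.0
eef_pos: [564.4, -83.0, 140.8]
ee_rot: [0.001, 0.652, 0.758, 0.0]
force: [-4.3, 3.1, 13.8]
grip_width: 0.34
grip_force: 29.7
[  3.69086608  -3.77271301 -13.83248626] [ 0.34822376  0.73921249 -0.19574324]
```

View pics/w8c.png

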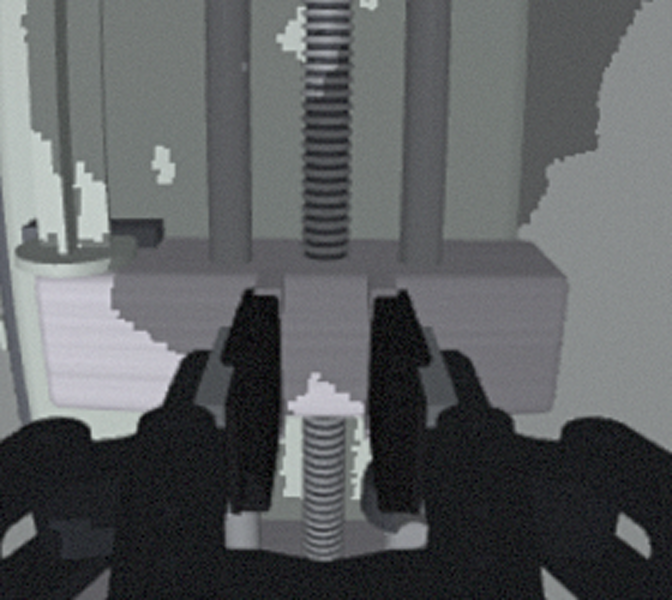

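The block has come with the gripper (about 47 mm). The pads sit between the rims, and the collar is at (375,490) just behind. Creep on.

```bash
cat > f.py <<'E'
from h import *
s=telemetry.sense();r=rot(s['ee_rot']);print("tool force",r.inv().apply(s['force']).round(1),"travel",round(float((s['eef_pos'][:2]-[557.6,-35.7])@[.150,-.9887]),2))
E
echo '[[[-0.3, -0.02, 0], [0, 0, 0]], [[-0.6, -0.04, 0], [0, 0, 0]], [[-0.9, -0.06, 0], [0, 0, 0]], [[-1.2, -0.08, 0], [0, 0, 0]], [[-1.5, -0.08, 0], [0, 0, 0]], [[-1.8, -0.08, 0], [0, 0, 0]], [[-2.1, -0.08, 0], [0, 0, 0]], [[-2.4, -0.08, 0], [0, 0, 0]]]' | python3 steer.py >/dev/null; python3 f.py; echo '[[[-0.14, 0, 0], [0, 0, 0]], [[-0.28, 0, 0], [0, 0, 0]], [[-0.42, 0, 0], [0, 0, 0]], [[-0.56, 0, 0], [0, 0, 0]], [[-0.7, 0, 0], [0, 0, 0]], [[-0.84, 0, 0], [0, 0, 0]]]' | python3 steer.py>/dev/null; python3 f.py
```

```text
tool force [  3.   -3.2 -13.2] travel 59.69
tool force [  3.5  -3.4 -12.7] travel 63.87
```

```bash
for i in 1; do echo '[[[-0.1, 0, 0], [0, 0, 0]], [[-0.2, 0, 0], [0, 0, 0]], [[-0.3, 0, 0], [0, 0, 0]], [[-0.4, 0, 0], [0, 0, 0]]]' | python3 steer.py>/dev/null; python3 f.py; echo '[[[-0.1, 0, 0], [0, 0, 0]], [[-0.2, 0, 0], [0, 0, 0]], [[-0.3, 0, 0], [0, 0, 0]], [[-0.4, 0, 0], [0, 0, 0]]]' | python3 steer.py>/dev/null; python3 f.py; done
```

```text
tool force [  2.7  -3.4 -12.2] travel 65.86
tool force [  3.8  -2.8 -13.1] travel 67.63
```

Converted, -1.5 mm is -0.3, -1 mm is -0.2.

```bash
echo '[[[-0.1, 0, 0], [0, 0, 0]], [[-0.2, 0, 0], [0, 0, 0]], [[-0.3, 0, 0], [0, 0, 0]]]' | python3 steer.py>/dev/null; python3 f.py; echo '[[[-0.1, 0, 0], [0, 0, 0]], [[-0.2, 0, 0], [0, 0, 0]], [[-0.3, 0, 0], [0, 0, 0]]]' | python3 steer.py>/dev/null; python3 f.py
```

```text
tool force [  4.4  -1.9 -12.8] travel 69.06
tool force [  5.2  -3.  -14.9] travel 70.46
```

```bash
for i in 1 2 3; do python3 f.py >/dev/null; done; echo '[[[-0.08, 0, 0], [0, 0, 0]], [[-0.16, 0, 0], [0, 0, 0]], [[-0.16, 0, 0], [0, 0, 0]]]' | python3 steer.py>/dev/null; python3 f.py; echo '[[[-0.08, 0, 0], [0, 0, 0]], [[-0.16, 0, 0], [0, 0, 0]], [[-0.16, 0, 0], [0, 0, 0]]]' | python3 steer.py>/dev/null; python3 f.py
```

```text
tool force [  8.4  -2.1 -14.9] travel 70.57
tool force [ 12.2  -2.8 -16. ] travel 70.66
```

Converted, -0.8 mm is -0.16, -0.4 mm is -0.08.

```bash
echo '[[[-0.08, 0, 0], [0, 0, 0]], [[-0.16, 0, 0], [0, 0, 0]], [[-0.16, 0, 0], [0, 0, 0]]]' | python3 steer.py>/dev/null; python3 f.py
```

```text
tool force [ 17.1  -3.1 -16.7] travel 70.72
```

Hard stop at about 70.6 mm of travel. I'll ease the pull to a few newtons, then let go.

Units first: shifts go in units of 5 mm. So 1.4 mm is 0.28, 0.8 mm is 0.16.

```bash
echo '[[[0.16, 0, 0], [0, 0, 0]], [[0.28, 0, 0], [0, 0, 0]], [[0.28, 0, 0], [0, 0, 0]], [[0.28, 0, 0], [0, 0, 0]]]' | python3 steer.py>/dev/null; python3 f.py;  echo '[[[0, 0, 0], [0, 0, 0]], [[0, 0, 0], [0, 0, 0]], [[0, 0, 0], [0, 0, 0]]]' | python3 steer.py 0.48; python3 f.py; echo '[[[0, 0, 0], [0, 0, 0]], [[0, 0, 0], [0, 0, 0]], [[0, 0, 0], [0, 0, 0]], [[0, 0, 0], [0, 0, 0]]]' | python3 steer.py 1;python3 f.py
```

```text
tool force [  9.5  -3.  -15.2] travel 70.6
time_s: 15.45
eef_pos: [567.2, -105.6, 138.8]
ee_rot: [-0.001, 0.652, 0.758, 0.001]
force: [-0.5, 6.7, 0.6]
grip_width: 0.482
grip_force: 12.9
tool force [ 6.7  0.6 -0.6] travel 70.59
time_s: 15.85
eef_pos: [567.3, -107.2, 139.3]
ee_rot: [0.0, 0.652, 0.758, 0.0]
force: [-0.1, 1.2, 0.5]
grip_width: 1.003
grip_force: 0.0
tool force [ 1.1  0.1 -0.5] travel 72.13
```

```bash
echo '[[[0, 0, -2], [0, 0, 0]], [[0, 0, -6], [0, 0, 0]], [[0, 0, -15], [0, 0, 0]], [[0, 0, -24], [0, 0, 0]], [[8, 0, -32], [0, 0, 0]], [[16, 0, -38], [0, 0, 0]], [[16, 0, -38], [0, 0, 0]], [[16, 0, -38], [0, 0, 0]]]' | python3 steer.py; python3 - <<'E'
from h import *
c=imaging.calibration("wrist");im=imaging.capture("wrist");cv2.imwrite("pics/w9.png",im[:,:,::-1])
cv2.imwrite("pics/w9c.png",cv2.resize(im[0:350,200:450,::-1],None,fx=1.7,fy=1.7,interpolation=cv2.INTER_CUBIC))
f=lambda p:((proj("wrist",c,p)-[200,0])*1.7).round(1)
print("hub",f((469.7,155.5,132)),"end",f((462,207,132)),"plateL",f((471.1,-9,103)),"plateR",f((595.9,15,108)),
 "padF", f((531.7+.15*70.6,-55-.9887*70.6,149)),"padR",f((589+.15*70.6,-46.7-.9887*70.6,149)))
E
```

```text
time_s: 16.65
eef_pos: [555.2, -27.2, 330.3]
ee_rot: [0.001, 0.652, 0.759, 0.0]
force: [-0.4, -0.3, -0.3]
grip_width: 1.003
grip_force: 0.0
hub [103.2   2.1] end [106.2 -67.2] plateL [ 76.5 252.1] plateR [265.6 244.7] padF [152.8 452.6] padR [241.6 453.1]
```

View pics/w9c.png

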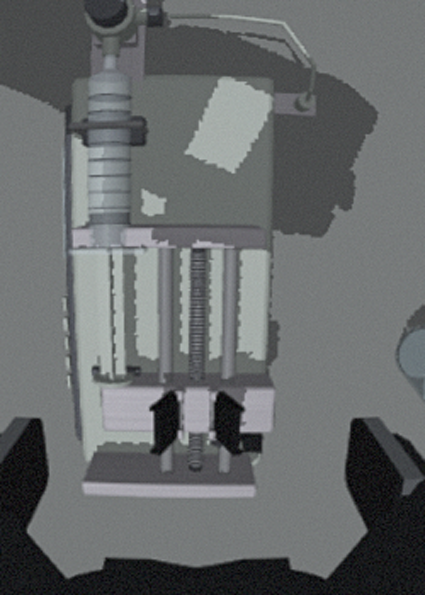

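The block is against the collar with its paddles sprung out at (153,452) and (241,452), exactly as predicted. The end plate is at its old place and nothing is touching the robot.

```bash
python3 -c "
from rig import ctrl, imaging, job, telemetry
print(job.finish_job())"
```

```text
the job is handed in; nothing more can be done
None
```

The job is handed in: the valve lever was turned to the supply bottle first, then the pusher block was drawn back about 71 mm to the collar and let go. The final pictures showed the pump where it stood. The hand-in gave no verdict, and the lever was out of view in the last picture, so its position rests on the earlier check.

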